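# Load a ring band on the dividing fixture and index it three clicks

### The job

Put the tall plain ring band over the peg of the small dividing fixture so that it sits fully down on the shoulder; the gold is soft, so pinch it lightly (about 10 N is plenty, never more than about 20 N) and do not force it down. Only then turn the fixture's knob clockwise, seen from above, by three clicks from where it stands, to the third stop and not on towards the fourth, and finish while still gripping the knob there. Leave the band on its peg, and the two other pieces, the hammer and the cup where they lie.

Things in the scene. Friction and masses are not known exactly. Their poses are not given: they have to be found in the camera images.
- band_center (a point): Centre (half-way up) of the ring band to be loaded: a loose plain brass-coloured round ring, 24 mm outside diameter, 18 mm bore, 14 mm high, about 23 g, its z axis along the bore, lying with the bore upright on the mat. It is by far the tallest of the three small pieces on the mat, which lie about 85 mm apart in a row in changing order; the other two are not wanted. Soft: limit the pinch.
- mat: Fixed dark wooden mat, 110 mm (its x) by 260 mm (its y) and 6 mm thick, on which the three pieces lie; origin at the centre of its underside on the bench top.
- fixture: The dividing fixture, fixed to the bench: a grey block 85 mm (its x) by 190 mm (its y) and 40 mm high; origin at the centre of its underside, z up. The knob stands 55 mm from the centre towards its -y, the ring peg 55 mm towards its +y.
- seat (a point): Point on the peg's axis at the level of its shoulder, 56 mm above the bench: the band's lower face must rest here (band centre 7 mm above). The upright steel peg is 15 mm in diameter for 17 mm above the shoulder, then tapers over 8 mm to a 7 mm tip 25 mm above the shoulder. The shoulder below is 25 mm in diameter and 12 mm high, on a 38 mm disc whose top is 44 mm above the bench. The peg turns together with the knob, 1:1.
- knob_grip (a point): Grip point of the knob, on its upright turning axis, 81 mm above the bench. The knob is a black upright bar 42 mm long (along this point's x), 14 mm thick (its y), from 52 mm to 96 mm above the bench, on a steel disc 42 mm across. A white line on top marks its -x end. At the start its x is parallel to the fixture's x.
- knob (a joint): Angle of the knob (rad), 0 at the start stop, growing clockwise seen from above. A spring-like detent has a stop every 22.5 degrees (0.393 rad, 16 a turn, marked by ticks on the dial): stops at 0, 0.393, 0.785, 1.178 (the third), 1.571 and on. Between stops the knob resists with up to about 0.06 to 0.12 N m, then falls into the next stop; it stays at a stop when let go. No end stop near the third.
- thin_ring: Bystander: loose ring, 24 mm outside diameter but only 5 mm high, on the mat; origin at the centre of its underside.
- square_frame: Bystander: loose square frame 22 by 22 mm, 8 mm high, on the mat; origin at the centre of its underside.
- hammer: Bystander: hammer lying beyond the work, 220 mm long.
- cup: Bystander: small white cup, 60 mm across and 45 mm high, beyond the work.

How it is judged:
On the way, in this order (a step that is already met when the one before it is completed fails the run):
1. the band sits on the peg's shoulder, let go, with the knob still at its starting stop (horizontal distance between band_center and seat below 0.004 m and z of band_center in the frame of seat between 0.004 and 0.01 m and angle between band_center's own z axis and vertical below 0.12 rad and contact force between band and the fingers below 0.05 N and value of joint knob between -0.12 and 0.15 rad), for 0.2 s.
2. the knob stands at the third stop, held by the fingers, the band still on the shoulder (horizontal distance between band_center and seat below 0.004 m and z of band_center in the frame of seat between 0.004 and 0.01 m and angle between band_center's own z axis and vertical below 0.12 rad and value of joint knob between 1.078 and 1.278 rad and contact force between the fingers and knob above 1 N), for 0.3 s.
At the end, for the whole second after the job is handed in: The robot still grips the knob (contact over 1 N), which stands still at the third stop, 1.178 rad (tolerance 0.1 rad); the band rests untouched on the peg's shoulder: centred within 4 mm, its centre 4 to 10 mm above the shoulder, tilted less than 0.12 rad (all of step 2 and contact force between band and the fingers below 0.05 N and velocity of joint knob between -0.1 and 0.1 rad/s); the arm keeps its last pose, push and grip.
It fails at once if the soft band is pinched too hard (over 45 N on the two fingers together, about 22 N of grip) (contact force between the fingers and band above 45 N).
It fails at once if the band is forced down on the fixture (over 30 N) (contact force between band and fixture above 30 N).
It fails at once if the knob is turned on past the third stop towards the fourth (beyond 1.40 rad) (value of joint knob above 1.4 rad).
It fails at once if another piece, the hammer or the cup is moved by more than 20 mm (distance of any of thin_ring, square_frame, hammer, cup from where it was at the start of the episode above 0.02 m).
It also fails if it takes over 61 s, if anything falls off the work surface, if the arm or the gripper's body presses on something with over 40 N, if the wrist force passes 120 N, or if a joint passes its speed limit or range.

### The arm

A 6-joint arm with a two-finger parallel gripper is mounted at the origin on the work surface. World frame = base frame: x ahead of the robot, y to its left, z up, the work surface at z = 0. Lengths are in m, angles in rad, forces in N, time in s.
With the tool pointing down it reaches from about 0.325 to 0.9 m from the base axis. Payload 6.1 kg.
Tool frame: the origin (TCP) lies where the fingers leave the gripper's body, on its centre line; the fingertips stand 70 mm ahead of it and the grasp point (between the pads) lies 51 mm ahead of it; z points along the fingers, y is the line along which they close (so a half turn about z gives the same grasp; the last joint's range is limited). The gripper opens to 87 mm and grips with 3 to 60 N. Pads are 19 mm wide; open, the fingers measure 117 mm over their backs; the gripper's body (75 mm by 190 mm) begins 51 mm behind the grasp point.
Start: joints at [-1.27, 0.22, 1.526, -0, 1.395, -0.126], TCP at [0.259, -0.569, 0.292] pointing down, gripper open.
Joint ranges: [-2.98, 2.98], [-0.91, 2.08], [0.09, 2.57], [-1.24, 4.39], [0.2, 2.65], [-2.68, 2.68]. Speed limits (rad/s): [2.57, 2.57, 3.01, 3.14, 3.14, 3.14].

### API

Orientations are given as a rotation vector (axis times angle).
In Python, from plant import env, claw, imaging, ticket, models gives the robot as it stands. Calls block until the motion is done:
- env.move_ptp(position, orientation): joint-space move of the TCP to a pose.
- env.move_straight(position, max_speed=0.15, ori=None, f_stop=None): straight line of the TCP; ori=None keeps the orientation; max_speed is the mean speed in m/s. With f_stop (N) it stops when the force on the tool has changed by that much, and returns True; else False.
- env.set_joints(angles): joint-space move.
- claw.set_gripper(opening): finger opening in m; the grip force is fixed at half the most; returns when the fingers have stopped.
- env.dwell(seconds).
- env.solve_ik(position, orientation): joint angles nearest the present ones, or None.
- imaging.get_image(name): name is "scene" or "top" or "wrist"; returns (picture, depth): 420x560x3 uint8, red, green, blue; 420x560 float32, m along the optical axis (not along the pixel's ray), 0 where there is no reading.
- imaging.camera_info(name): a dict with "intrinsics" (3x3 intrinsics, pixels), "R" (3x3) and "t" (3): a world point X has camera coordinates R X + t. Camera axes: x right, y down, z forward; pixel columns grow to the right and rows downward; lengths in m; the calibration is good to about 2 mm. A picture is of the moment at which its call begins: read the wrist's pose just before it. camera_info takes no time and is no camera call; for the wrist camera it gives the pose at the moment of the call.
A pose or a line that the arm cannot do raises env.IKError and nothing moves.
- ticket.sign_off(): hands the job in; it is judged then, once.
Trained networks look in the newest picture that a camera, given by its name, has taken for a name from the list of things; names that differ only in an ending like _2 or _b are one class to them, and where a whole thing is asked for, a point or a joint stands for the part that bears it (a point fixed in the world has none). Each returns a list of dicts, best first, with "conf" (0 to 1); they miss things now and then, are a little off and sometimes report something else, mostly with a low value. They report only what shows in the picture. A call takes as long as a camera call.
- models.spot_in(thing, camera): "at" ([row, column] in pixels, amid what is visible of it).
Readings, each from a call of its own:
- env.read_clock(): time.
- env.read_qpos(): joint angles.
- env.read_qd(): joint speeds.
- env.read_effort(): joint torques, N m.
- env.read_eef_pos(): TCP position.
- env.read_eef_rot(): TCP orientation.
- env.read_ft_force(): force on the tool from outside, world axes, zero at the start.
- env.read_ft_torque(): the same for the moment, N m.
- env.read_finger_gap(): finger opening in m.
- env.read_grip_force(): force on a finger pad.
Only numpy, scipy, OpenCV 4.12 (cv2) and the standard library are available. Lean on these libraries where they do the work, as an engineer would, in place of code of your own. Each camera call takes 0.05 s, during which the arm holds its last target. There are 200 camera calls.

## Working session

There is one attempt and no reset: what is moved stays moved. The work goes in short steps, each a Python script; the robot and the scene stay as the last script left them, time stands still between calls to the robot, and variables do not carry over. Pictures are saved under pics/ and viewed, at most 10 in all, crops included, and the job is handed in when it is done.

```bash
ls; mkdir -p pics; cat > h.py <<'E'
import numpy as np, cv2
from plant import env, claw, imaging, ticket, models
def shot(cam,name=None):
    ci=imaging.camera_info(cam); p,d=imaging.get_image(cam)
    if name: cv2.imwrite(f'pics/{name}.png',p[:,:,::-1])
    return p,d,ci
def cloud(d,ci):
    K=ci['intrinsics'];v,u=np.indices(d.shape)
    c=np.stack([(u-K[0,2])/K[0,0]*d,(v-K[1,2])/K[1,1]*d,d],-1)
    X=(c-ci['t'])@ci['R']; X[d<=0]=np.nan
    return X
def atz(r,c,z,ci):
    K=ci['intrinsics'];ray=ci['R'].T@np.array([(c-K[0,2])/K[0,0],(r-K[1,2])/K[1,1],1]);o=-ci['R'].T@ci['t']
    return o+ray*(z-o[2])/ray[2]
E
python3 - <<'E'
from h import *
np.set_printoptions(precision=4,suppress=True)
p,d,ci=shot('top','top1');X=cloud(d,ci)
for t in ['band_center','thin_ring','square_frame','knob_grip','seat','fixture','mat','hammer','cup']:
    for q in models.spot_in(t,'top')[:2]:
        r,c=map(int,q['at']);print(t,round(q['conf'],2),r,c,X[r,c])
print(env.read_clock(),env.read_eef_rot(),-ci['R'].T@ci['t'])
E
```

```text
pics
square_frame 0.63 265 150 [0.4908 0.2914 0.0101]
knob_grip 0.53 282 365 [ 0.471  -0.215   0.0966]
seat 0.59 258 322 [ 0.5231 -0.1228  0.0571]
fixture 0.6 269 341 [ 0.5008 -0.17    0.0412]
mat 0.98 260 188 [0.5074 0.2005 0.0079]
hammer 0.56 167 206 [0.7442 0.1748 0.0182]
cup 0.83 168 331 [ 0.7602 -0.1458  0.008 ]
0.5 [-3.0703 -0.6653 -0.    ] [ 0.435  -0.0223  1.01  ]
```

View pics/top1.png

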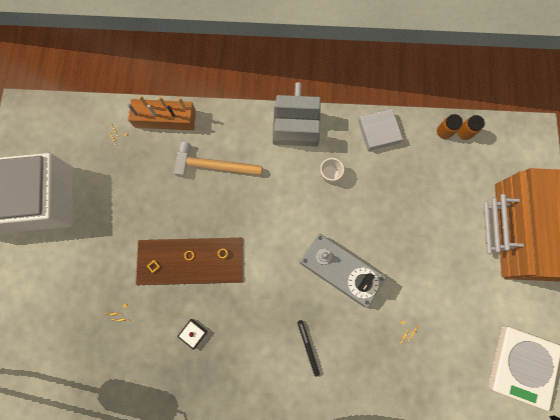

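The top view shows the square frame at about (267,153), two rings at (255,189) and (253,222), the peg at (257,322) and the knob at (282,365). Next I compare ring heights from depth, and check the claw API since the default 30 N grip is too hard for the band.

View pics/w1.png

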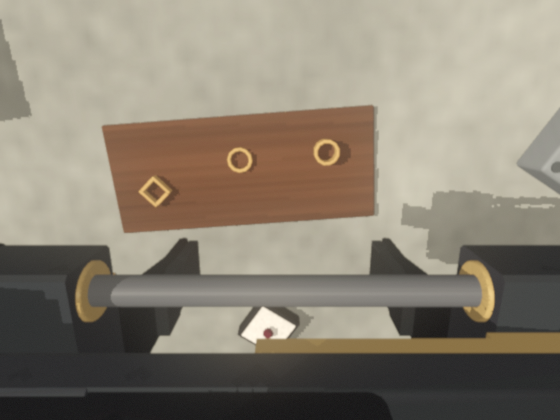

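The wrist view shows the frame at (190,155), the thin ring at (160,239) and the tall band at (152,326), whose top is highest (~0.02). That agrees with the network. Now I look from close by, both at the band and at the peg, with the same tool orientation.

```bash
cat >> h.py <<'E'
from scipy.spatial.transform import Rotation as R
def down(deg): return (R.from_euler('z',deg,degrees=True)*R.from_rotvec([np.pi,0,0])).as_rotvec()
def look(xy,ztgt,ztool,deg,name,px=(150,284)):
    "put target at pixel px, then take a picture"
    ci=imaging.camera_info('wrist');Rt=R.from_rotvec(env.read_eef_rot()).as_matrix();pt=np.array(env.read_eef_pos())
    Rn=R.from_rotvec(down(deg)).as_matrix();o=-ci['R'].T@ci['t'];off=Rn@Rt.T@(o-pt)
    W=Rn@Rt.T@ci['R'].T;K=ci['intrinsics'];ray=W@np.array([(px[1]-K[0,2])/K[0,0],(px[0]-K[1,2])/K[1,1],1])
    oz=ztool+off[2];d=ray*(ztgt-oz)/ray[2]
    p=np.array([xy[0]-d[0]-off[0],xy[1]-d[1]-off[1],ztool])
    env.move_ptp(p,down(deg));env.dwell(.2)
    return shot('wrist',name)
E
python3 - <<'E'
from h import *
np.set_printoptions(precision=4,suppress=True)
p,d,ci=look((.527,.116),.02,.17,90,'band');X=cloud(d,ci)
print(env.read_eef_pos())
for q in models.spot_in('band_center','wrist')[:2]: print(q,atz(*q['at'],.013,ci))
m=(X[...,2]>.014)&(X[...,2]<.03)&(np.hypot(X[...,0]-.527,X[...,1]-.116)<.03)
P=X[m];print(m.sum(),P.mean(0),P.min(0),P.max(0),(P.min(0)+P.max(0))/2)
a=cv2.imread('pics/band.png')
p,d,ci=look((.523,-.123),.081,.24,90,'peg');X=cloud(d,ci)
for t in ['seat','knob_grip']:
  for q in models.spot_in(t,'wrist')[:2]: print(t,q,atz(*q['at'],.07,ci))
for lo,hi in [(.05,.062),(.062,.09)]:
  m=(X[...,2]>lo)&(X[...,2]<hi)&(np.hypot(X[...,0]-.523,X[...,1]+.123)<.04)
  P=X[m];print(m.sum(),P.mean(0),P.min(0),P.max(0),(P.min(0)+P.max(0))/2)
print(env.read_clock(),ci['R'][2])
b=cv2.imread('pics/peg.png')
cv2.imwrite('pics/both.png',np.vstack([cv2.resize(a[60:240,140:430],None,fx=1.65,fy=1.65),cv2.resize(b[60:240,140:430],None,fx=1.65,fy=1.65)]))
E
```

```text
[0.5267 0.0709 0.1702]
{'at': [159.0, 286.3], 'conf': 0.91} [0.528  0.1085 0.013 ]
427 [0.5278 0.1165 0.0192] [0.5165 0.105  0.0142] [0.5389 0.128  0.0215] [0.5277 0.1165 0.0178]
seat {'at': [154.9, 292.4], 'conf': 0.78} [ 0.5291 -0.1262  0.07  ]
knob_grip {'at': [257.0, 225.2], 'conf': 0.76} [ 0.4747 -0.2098  0.07  ]
433 [ 0.5295 -0.1257  0.0556] [ 0.5179 -0.1396  0.0502] [ 0.5419 -0.1152  0.0619] [ 0.5299 -0.1274  0.056 ]
328 [ 0.5295 -0.1263  0.0764] [ 0.5228 -0.1343  0.0629] [ 0.537  -0.12    0.0829] [ 0.5299 -0.1272  0.0729]
6.5583 [-0.0003 -0.2665 -0.9638]
```

View pics/both.png

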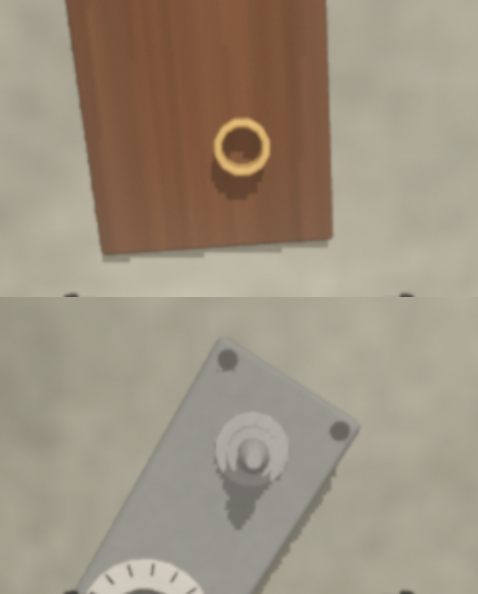

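The band shows cleanly at about (149,287) of its frame and the peg at about (156,293). Depth puts them at (0.528,0.1165) and (0.530,-0.127). I'll cross-check with the rays, then grasp gently in small steps.

```bash
python3 - <<'E'
from h import *
np.set_printoptions(precision=4,suppress=True)
p,d,ci=look((.528,.1165),.02,.17,90,'band2');
hsv=cv2.cvtColor(p,cv2.COLOR_RGB2HSV);m=((hsv[...,0]>15)&(hsv[...,0]<35)&(hsv[...,1]>80)&(hsv[...,2]>130)).astype(np.uint8)
m[:110]=0;m[190:]=0;m[:,:240]=0;m[:,330:]=0
cn=max(cv2.findContours(m,cv2.RETR_EXTERNAL,cv2.CHAIN_APPROX_NONE)[0],key=cv2.contourArea);(c,r),rad=cv2.minEnclosingCircle(cn)
b=atz(r,c,.0195,ci);print('ring px',r,c,rad,b)
if np.hypot(b[0]-.5278,b[1]-.1165)<.004:
    y=(b[1]+.1165)/2; x=(b[0]+.5278)/2
    claw.set_gripper(.05)
    env.move_ptp([x,y,.13],down(90));env.move_straight([x,y,.0785],.06,f_stop=8)
    print(env.read_eef_pos(),env.read_clock())
    for g in np.arange(.027,.0215,-.0005):
        claw.set_gripper(g);f=env.read_grip_force();print(round(g,4),env.read_finger_gap(),f,env.read_ft_force())
        if f>7: break
    print(env.read_clock())
E
```

```text
ring px 147.61428833007812 282.5 17.9587459564209 [0.5279 0.1167 0.0195]
[0.5282 0.1167 0.0788] 10.0417
0.027 0.02764366784094569 0.0 [ 0.2255  0.6082 -0.4684]
0.0265 0.026554561066786886 0.0 [ 0.4128 -0.3945  0.0677]
0.026 0.0255735097335006 0.0 [-0.026   0.3751 -0.3014]
0.0255 0.025715027055606694 0.0 [-0.3248 -0.5795 -0.492 ]
0.025 0.024930335474496596 0.014445224533119472 [ 0.5324 -0.2717  0.2153]
0.0245 0.024459031500457164 0.059842943392141024 [-0.3621 -0.3674 -0.1758]
0.024 0.02421009373516051 2.3545290139736608 [-0.0855 -0.8734  0.5153]
0.0235 0.023709819208542728 7.145948724355549 [ 0.0379 -0.3361  0.3703]
12.275
```

```bash
python3 - <<'E'
from h import *
np.set_printoptions(precision=4,suppress=True)
claw.set_gripper(.0232);print(env.read_grip_force(),env.read_finger_gap())
e=np.array(env.read_eef_pos());env.move_straight([e[0],e[1],.2],.12);print(env.read_grip_force(),env.read_finger_gap())
p,d,ci=look((.5295,-.1268),.081,.22,90,'peg2');X=cloud(d,ci)
for lo,hi in [(.0785,.09),(.074,.09),(.0425,.047),(.053,.059)]:
  m=(X[...,2]>lo)&(X[...,2]<hi)&(np.hypot(X[...,0]-.5295,X[...,1]+.127)<.03)
  P=X[m];print(lo,m.sum(),P.mean(0),np.percentile(P,3,0),np.percentile(P,97,0))
  v,u=np.where(m);print('  px',v.mean(),u.mean(),atz(v.mean(),u.mean(),P[:,2].mean(),ci))
print(env.read_clock(),env.read_eef_pos())
cv2.imwrite('pics/peg2c.png',cv2.resize(cv2.imread('pics/peg2.png')[90:220,204:364],None,fx=4,fy=4,interpolation=cv2.INTER_CUBIC))
E
```

```text
10.968131264671683 0.023707602244996878
11.196500030346215 0.02349803054910134
0.0785 134 [ 0.5297 -0.1273  0.0802] [ 0.5263 -0.131   0.0787] [ 0.5337 -0.1235  0.0816]
  px 152.80597014925374 284.1119402985075 [ 0.5297 -0.1273  0.0802]
0.074 294 [ 0.5296 -0.1269  0.078 ] [ 0.5235 -0.1329  0.0743] [ 0.5351 -0.1217  0.0814]
  px 151.85714285714286 283.89115646258506 [ 0.5296 -0.1269  0.078 ]
0.0425 885 [ 0.5298 -0.1257  0.0437] [ 0.5127 -0.1443  0.0426] [ 0.5466 -0.1104  0.0449]
  px 144.68700564971752 284.316384180791 [ 0.5298 -0.1255  0.0437]
0.053 497 [ 0.5298 -0.126   0.0556] [ 0.5185 -0.1386  0.0541] [ 0.5407 -0.116   0.057 ]
  px 146.8390342052314 284.2072434607646 [ 0.5298 -0.1259  0.0556]
15.025 [ 0.5302 -0.1717  0.2199]
```

View pics/peg2c.png

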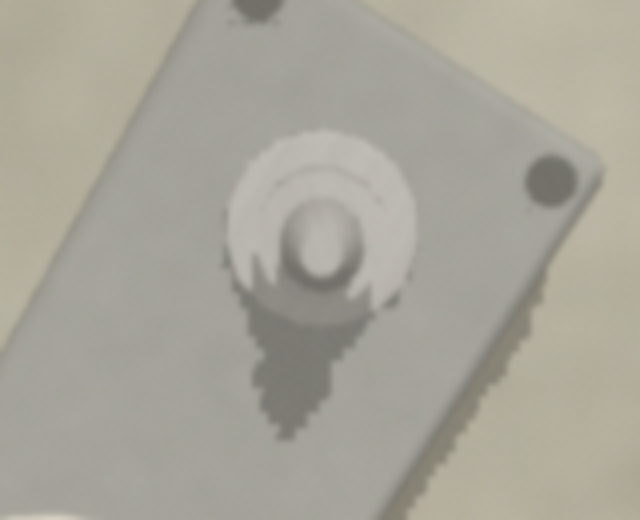

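The crop shows the peg tip clear at about (245,322), with shoulder and disc concentric below it. The estimate is (0.5297,-0.1273). I lower with a soft force stop.

```bash
python3 - <<'E'
from h import *
np.set_printoptions(precision=4,suppress=True)
x,y=.5298,-.1273
env.move_ptp([x,y,.172],down(90));env.dwell(.2)
print(env.read_eef_pos(),env.read_ft_force(),env.read_grip_force())
for z in [.153,.147,.141,.135,.130]:
    s=env.move_straight([x,y,z],.03,f_stop=5);print(z,s,env.read_eef_pos(),env.read_ft_force(),env.read_ft_torque(),env.read_grip_force())
    if s: break
print(env.read_clock())
E
```

```text
[ 0.5308 -0.1281  0.1735] [ 0.3157  0.8839 -0.2911] 11.196515313349664
0.153 False [ 0.5298 -0.1273  0.153 ] [-0.5337 -0.0128  0.1057] [ 0.0096 -0.0985  0.0001] 11.197000639513135
0.147 False [ 0.5296 -0.1272  0.1467] [ 0.415  -0.1191 -0.3826] [ 0.0185 -0.1325  0.0136] 11.196818514727056
0.141 False [ 0.5296 -0.1272  0.1406] [-0.1791  0.3181 -0.244 ] [-0.0548 -0.1043  0.0197] 11.196908662095666
0.135 False [ 0.5296 -0.1272  0.1346] [-0.7132  0.3313  0.3272] [ 0.0197 -0.0987  0.0656] 11.196911875158548
0.13 False [ 0.5296 -0.1272  0.1297] [-0.5241 -0.2533 -0.5211] [-0.0418 -0.092   0.0223] 11.196832219138741
17.7417
```

```bash
python3 - <<'E'
from h import *
np.set_printoptions(precision=4,suppress=True)
x,y=.5298,-.1273
s=env.move_straight([x,y,.1275],.015,f_stop=2.5);e=np.array(env.read_eef_pos());print(s,e,env.read_ft_force())
claw.set_gripper(.030);claw.set_gripper(.05);print(env.read_grip_force())
env.move_straight([e[0],e[1],.2],.12)
p,d,ci=look((.475,-.213),.096,.22,90,'knob',px=(200,284));X=cloud(d,ci)
Z=X[...,2]
m=(Z>.088)&(Z<.104)&(np.hypot(X[...,0]-.475,X[...,1]+.213)<.045);P=X[m][:,:2];c,wh,a=cv2.minAreaRect(P.astype(np.float32)*1000)
w,V=np.linalg.eigh(np.cov(P.T));print('knob',m.sum(),P.mean(0),c,wh,a,'long dir',V[:,1],np.degrees(np.arctan2(V[1,1],V[0,1])))
m=(Z>.06)&(Z<.078)&(np.hypot(X[...,0]-.5297,X[...,1]+.1273)<.03);P=X[m];print('band',m.sum(),P.mean(0),np.percentile(P,3,0),np.percentile(P,97,0))
m=(Z>.036)&(Z<.0435)&(np.hypot(X[...,0]-.5,X[...,1]+.17)<.12);c,wh,a=cv2.minAreaRect(X[m][:,:2].astype(np.float32)*1000);print('fixture',c,wh,a)
for q in models.spot_in('knob_grip','wrist')[:2]: print(q,atz(*q['at'],.09,ci))
print(env.read_clock())
E
```

```text
True [ 0.5301 -0.1274  0.1284] [-1.6284  0.5266  4.4449]
0.0
knob 1360 [ 0.4725 -0.2201] (472.557373046875, -221.263427734375) (14.419903755187988, 41.95035934448242) 58.62936782836914 long dir [-0.8534  0.5213] 148.5832795902492
band 942 [ 0.5285 -0.1284  0.0701] [ 0.5186 -0.1385  0.0623] [ 0.54   -0.1176  0.0774]
fixture (501.0982360839844, -174.3449249267578) (189.44483947753906, 84.78244018554688) 58.67232894897461
{'at': [199.9, 285.4], 'conf': 0.75} [ 0.4759 -0.2131  0.09  ]
{'at': [67.8, 363.2], 'conf': 0.58} [ 0.5224 -0.1313  0.09  ]
20.6917
```

View pics/knob.png

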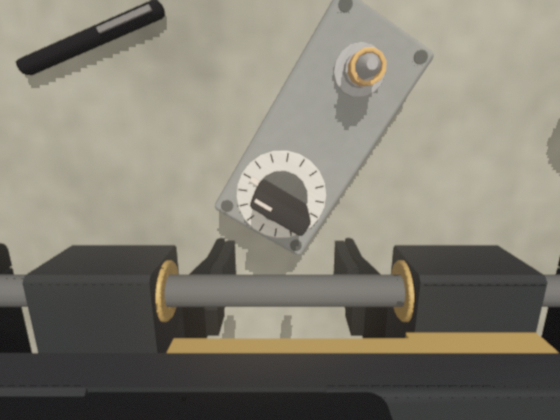

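The band sits on the peg at about (67,367), and the knob bar is at (205,281) with its white mark to the left. Depth on the knob and the fixture rectangle agree: knob (0.4725,-0.2213), bar at -31.4°. I grip it and turn with the wrist joint.

```bash
python3 - <<'E'
from h import *
np.set_printoptions(precision=4,suppress=True)
x,y=.4725,-.2213
claw.set_gripper(.05)
q=env.solve_ik([x,y,.19],down(148.65));print(q)
env.move_ptp([x,y,.19],down(148.65))
s=env.move_straight([x,y,.132],.08,f_stop=8);print(s,env.read_eef_pos())
claw.set_gripper(.011);print(env.read_finger_gap(),env.read_grip_force(),env.read_ft_force(),env.read_ft_torque())
q=np.array(env.read_qpos());print(q)
for k in range(1,7):
    t=q.copy();t[5]+=1.178*k/6;env.set_joints(t);print(env.read_qpos()[5]-q[5],env.read_ft_torque()[2],env.read_eef_pos(),env.read_clock())
env.dwell(.5);print(env.read_qpos()[5]-q[5],env.read_grip_force(),env.read_ft_torque(),env.read_ft_force())
for n in range(1):
    p,d,ci=shot('wrist','turned');X=cloud(d,ci);p2,d2,c2=shot('top','top2');X=cloud(d2,c2);Z=X[...,2]
cv2.imwrite('pics/end.png',np.hstack([cv2.resize(p,(400,300)),cv2.resize(p2[220:310,280:400],(400,300),interpolation=cv2.INTER_CUBIC)])[:,:,::-1])
E
```

```text
[-0.5892  0.0734  1.8914  0.      1.1768 -1.6129]
False [ 0.4728 -0.2215  0.1323]
0.013867499633015905 30.000066594220698 [0.9513 1.931  0.8192] [ 0.3964 -0.3034 -0.0317]
[-0.589   0.1541  1.926   0.0006  1.0615 -1.6129]
0.19240346169914324 0.05624858279299095 [ 0.4727 -0.2211  0.1321] 23.8
0.3863691386175232 -0.05788243057457222 [ 0.4726 -0.2211  0.132 ] 24.1083
0.5817460168295308 0.05081787602153496 [ 0.4726 -0.2211  0.1321] 24.4167
0.7776683349878846 -0.012633376809457664 [ 0.4727 -0.2211  0.1321] 24.725
0.9738446424702419 -0.020690487503859205 [ 0.4726 -0.2211  0.132 ] 25.0333
1.1701661596014015 0.0052675506411237055 [ 0.4726 -0.2211  0.1321] 25.3417
1.1773126866981303 30.000062990002334 [0.0105 0.0639 0.0479] [-0.4467 -0.7634  1.4721]
```

View pics/end.png

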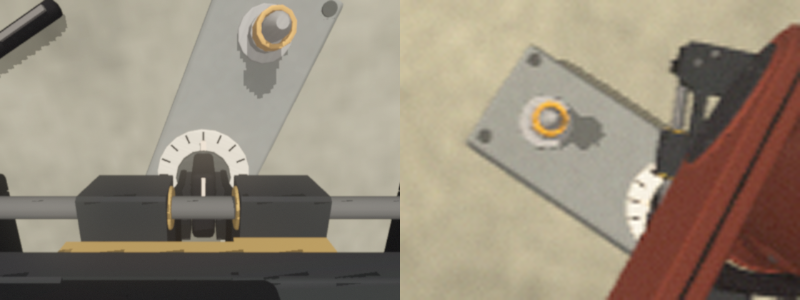

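The left view shows the knob held between the pads with its white line square to the closing direction at (187,203), so it turned with the gripper. Both views show the band seated on the peg.

```bash
python3 -c "
from h import *
print(ticket.sign_off(),env.read_clock())"
```

```text
the job is handed in; nothing more can be done
the job is handed in; nothing more can be done
```

The job is handed in, with no verdict shown: the band sits on the peg's shoulder (pinched at about 11 N), and the knob was turned three clicks clockwise, 1.177 rad by the wrist joint, and is still gripped there.

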